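# Back the strip feeder off by one notch

### The arm

A 7-joint arm with a two-finger parallel gripper is mounted at the origin on a cart in front of the work surface, level with it; the furniture and walls round the work are solid. World frame = base frame: x ahead of the robot, y to its left, z up, the work surface at z = 0. Lengths are in m, angles in rad, forces in N, time in s.
With the tool pointing down it reaches from about 0.4 to 0.9 m from the base axis. Payload 5.5 kg.
Tool frame: the origin (TCP) lies at the very end of the fingers, on their centre line; the grasp point (between the pads) lies pinch_z behind it (pinch_z is the distance from the TCP to the grasp point, in m); z points along the fingers, x is the direction in which the jaws open and shut, and the axes are right-handed (so a half turn about z gives the same grasp; the last joint's range is limited). The gripper opens to 85 mm and grips with 20 to 120 N. Pads are 22 mm wide; open, the fingers measure 114 mm over their backs; the gripper's body (76 mm by 85 mm) begins 54 mm behind the grasp point. The pads swing forward as they close: fully open they stand 13 mm farther back than shut.
Start: joints at [1.411, 0.501, -0.427, 1.55, 0.221, 1.138, -0.21], TCP at [0.267, -0.593, 0.231] pointing down, gripper open.
Joint ranges: [-2.88, 2.88], [-0.31, 2.03], [-1.54, 1.56], [0.2, 2.42], [-1.41, 4.55], [0.19, 2.02], [-2.57, 2.57]. Speed limits (rad/s): [2.57, 2.57, 3.14, 3.14, 3.14, 3.14, 3.14].

### API

Orientations are given as a unit quaternion [x, y, z, w].
In Python, from station import get_obs, capture, job_done, pinch_z gives the robot as it stands.
- The arm moves only by the shell command python3 -m handwheel 'ROWS' [OPENING]. ROWS is a JSON object of lists of equal length, an entry for each row: "slide": the shift along the tool's x, y, z in units of 40 mm (1.0 is 40 mm), a list of three; "dr": the turn, a rotation vector about the tool's x, y, z in units of 5 degrees (1.0 is 5 degrees), a list of three. A call has 1 to 10 rows; each row shifts and turns the commanded pose from where the row before left it, along the tool's axes as they then stand; what a row does not reach is not made up. A row lasts 1/10 s, in which the tool goes at most 50 mm and 8.59 degrees, less where a joint would pass 70% of its speed; a pose out of reach is approached as far as the arm can. A call is refused whole if a number of a shift passes 1 or a number of a turn 1, either way. A call with a gripper value outside its range is refused whole. OPENING is the finger opening in mm, from 0 to 85.4, set as the call begins (- or left out, the last holds). The fingers move at their own pace and stop on an object; the grip force is fixed at half the most. Time passes only in rows, so rows that do not move let the fingers close. It gives the time, the measured TCP pose, the force and the opening at its end, in the units of the state.
- get_obs(): the state, without advancing time (a new reading comes with each control period).
- capture(name): name is "scene" or "top"; returns a dict with "frame" (420x560x3 uint8, red, green, blue), "K" (3x3 intrinsics, pixels), "pose" (4x4, takes a point from camera to world coordinates). Camera axes: x right, y down, z forward; pixel columns grow to the right and rows downward; lengths in m; the calibration is good to about 2 mm. A picture is of the moment at which its call begins. There is no depth.
- job_done(): hands the job in, once; it reports no verdict.
The state is a dict: "time_s": time; "joints": joint angles; "qvel": joint speeds; "joint_efforts": joint torques, N m; "position": TCP position; "eef_rot": TCP orientation; "contact_force": force on the tool from outside, world axes, zero at the start; "moment": the same for the moment, N m; "grip_width": finger opening in m.
Only numpy, scipy, OpenCV 4.12 (cv2) and the standard library are available. Lean on these libraries where they do the work, as an engineer would, in place of code of your own. Each camera call takes 0.05 s, during which the arm holds its last target.

### The job

The strip feeder has fed its metal strip one notch too far, past the edge of the right-hand strip table: back it off by that notch, gently and with the fingers only pushing, nothing gripped. Lift the pawl off the ratchet wheel by its pin and tip it over to the left until it rests open, then push the crank handle back to the left by one notch, so that the strip end comes level with the table edge. Last, push the pin back over so that the pawl drops fully into its notch; leave the loose things in front of the feeder where they lie.

Things in the scene. Friction and masses are not known exactly. Their poses are not given: they have to be found in the camera images.
- feeder: Hand-cranked strip feeder, fixed to the bench: base plate 140 x 270 x 10 mm, two dark grey side plates, 171 mm high. Origin: centre of the base's underside. Its front with ratchet wheel and crank faces its own -x (to the robot), +y is left seen from the robot, z up; offsets below are in this frame, mm. Side plates (156 high) and bridge with screws (171) lie behind x = -34.
- wheel_hub (a point): Shaft axis (along the feeder's x) in the middle plane of the ratchet wheel, at feeder (-46, 0, 85). The steel wheel is 12 mm thick and 119 mm across, with 10 saw teeth about 12 mm deep.
- crank_handle: Black round crank handle (a sleeve, free to spin), 20 mm thick, 46 long along the feeder's x; origin at its middle, x = -127 (it spans -150 to -104; the crank arm, 22 wide, lies at -104 to -97). 80 mm from the shaft axis; with joint wheel = t its centre is y = 80 cos(2.147+t), z = 85 + 80 sin(2.147+t): at the start y -44, z 152, one notch back y 4, z 165. About 3 N pushes it.
- wheel (a joint): Turn of ratchet wheel, crank and feed roll, rad. 0 (within 0.05) at the start; falls as the crank at the top is pushed left (+y). One notch is 0.628, so -0.628 is one notch back. With the pawl down it cannot go back but can run forward, clicking; the pawl drops fully in within 0.08 rad of a notch. Held by friction: stays where it is left.
- pawl_pivot (a point): Pivot of the pawl in the wheel's plane, at feeder (-46, 88, 107); its axis runs along the feeder's x.
- lift_pin: Steel lift pin (a sleeve, free to spin) on the pawl's free end, 12 mm thick, 42 long along the feeder's x (-93 to -51); origin at its middle, x = -72, 62 mm from the pivot axis. With joint pawl = q its centre is y = 88 + 62 cos(2.409-q), z = 107 + 62 sin(2.409-q): in the notch y 42, z 148; upright y 88, z 169; open y 129, z 153. About 1 N moves it.
- pawl (a joint): Swing of the steel pawl, rad: 0 (within 0.02) = beak fully down in a notch, grows as the pin is lifted and swung left (+y), 1.57 = open on its stop. By its weight it falls shut below about 0.8 and open above about 0.95; on top of a tooth it rests at 0.06 to 0.2.
- strip (a joint): Slide of the strip with the feed roll, m: 0.024 x joint wheel, positive to the right (-y of the feeder); one notch is 15 mm.
- strip_end (a point): Middle of the right-hand end of the flat bright metal strip (50 mm wide, 2 thick, 400 long, 110 above the bench); at the start about 15 mm past point table_edge.
- table_edge (a point): Middle of the right-hand edge of the right strip table, at feeder (10, -125, 110): where the strip end should be.
- tape_roll: Loose roll of masking tape, 104 mm across, 25 high, flat on the bench before the feeder; origin at the centre of its underside. Leave alone.
- alu_block: Loose aluminium block 50 x 70 x 25 mm on the bench before the feeder; origin at the centre of its underside. Leave alone.
- accent_dot: Loose round sign accent, 47 mm across, 49 high, on the bench before the feeder; origin at the centre of its underside. Leave alone.

How it is judged:
On the way, in this order (a step that is already met when the one before it is completed fails the run):
1. the pawl is swung open while the wheel still stands at its first notch (value of joint pawl above 1.3 rad and value of joint wheel between -0.25 and 0.25 rad), for 0.2 s.
2. with the pawl open, the wheel is backed off by about one notch (value of joint pawl above 1.3 rad and value of joint wheel between -0.9 and -0.42 rad), for 0.2 s.
At the end, for the whole second after the job is handed in: The wheel rests one notch back (joint wheel between -0.75 and -0.42, so the strip end is within 5 mm of the table edge) and the pawl is down in that notch (joint pawl below 0.06), both at rest (value of joint pawl below 0.06 rad and value of joint wheel between -0.75 and -0.42 rad and velocity of joint wheel between -0.05 and 0.05 rad/s and velocity of joint pawl between -0.05 and 0.05 rad/s); the robot touches nothing.
It fails at once if the pawl or its lift pin is pinched or forced (over 25 N) (contact force between the fingers and lift_pin above 25 N or contact force between the fingers and pawl above 25 N).
It fails at once if the crank or its handle is gripped or forced (over 25 N) (contact force between the fingers and crank_handle above 25 N or contact force between the fingers and wheel above 25 N).
It fails at once if the tape roll is moved or picked up (distance of tape_roll from where it was at the start of the episode above 0.02 m).
It fails at once if the aluminium block is moved or picked up (distance of alu_block from where it was at the start of the episode above 0.02 m).
It fails at once if the round accent is moved or picked up (distance of accent_dot from where it was at the start of the episode above 0.02 m).
It also fails if it takes over 48 s, if anything falls off the work surface, if the arm or the gripper's body presses on something with over 40 N, if the wrist force passes 120 N, or if a joint passes its speed limit or range.

## Working session

There is one attempt and no reset: what is moved stays moved. The work goes in short steps, Python scripts to look and compute and a shell command to move; the robot and the scene stay as the last step left them, time stands still between calls to the robot, and variables do not carry over. Pictures are saved under pics/ and viewed, and the job is handed in when it is done.

```bash
mkdir -p pics; ls; python3 - <<'E'
from station import *
import cv2,numpy as np
print(get_obs(),pinch_z)
for n in("scene","top"):
    c=capture(n); cv2.imwrite(f"pics/{n}0.png",c["frame"][:,:,::-1]); print(n,c["K"].round(1).tolist(),c["pose"].round(4).tolist())
E
```

```text
pics
{'time_s': 0.0, 'joints': array([ 1.4112064 ,  0.50184275, -0.42679321,  1.55148268,  0.22078936,
        1.1382702 , -0.21028677]), 'qvel': array([ 0.00057808,  0.00047927,  0.0012001 , -0.00067158,  0.00107912,
       -0.00050446,  0.00061967]), 'joint_efforts': array([-1.13262445e-05, -5.69520092e+01, -5.81597999e+00, -2.80938309e+01,
        1.06811456e-02,  1.19172886e-02, -2.33595223e-07]), 'position': array([ 0.26637736, -0.59214097,  0.23024911]), 'eef_rot': array([ 8.39753094e-01, -5.42967579e-01, -7.96265539e-04, -5.61114629e-04]), 'contact_force': array([0.8328838 , 0.32832671, 0.23402459]), 'moment': array([-0.00724659,  0.0051105 , -0.00543489]), 'grip_width': 0.08551498550221652} 0.0187
scene [[485.5, 0.0, 277.9], [0.0, 485.5, 213.5], [0.0, 0.0, 1.0]] [[-0.7913, -0.3285, 0.5156, 0.0704], [-0.6113, 0.4364, -0.6602, 0.5817], [-0.0081, -0.8376, -0.5462, 0.5952], [0.0, 0.0, 0.0, 1.0]]
top [[513.6, 0.0, 277.9], [0.0, 513.6, 207.1], [0.0, 0.0, 1.0]] [[-0.0162, -0.9822, 0.1873, 0.3248], [-0.9998, 0.0185, 0.0108, -0.002], [-0.0141, -0.1871, -0.9822, 1.0835], [0.0, 0.0, 0.0, 1.0]]
```

View pics/scene0.png

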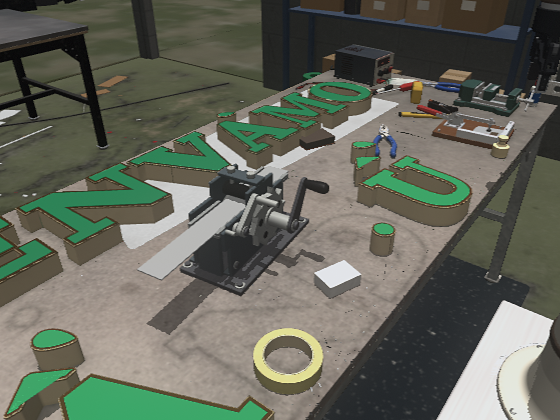

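View pics/top0.png

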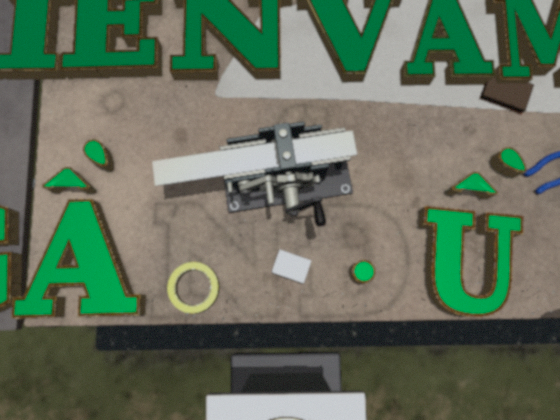

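The scene view shows the feeder near (245,220) with the crank handle at (318,186). In the top view it is at about (287,165), with the handle at (318,213). The tape, block and accent lie in front of it at (192,287), (292,266) and (363,271). I'll zoom in to get the pose.

```bash
python3 - <<'E'
import cv2
a=cv2.imread("pics/scene0.png")[150:310,130:340]; cv2.imwrite("pics/s0z.png",cv2.resize(a,None,fx=3.7,fy=3.7,interpolation=cv2.INTER_CUBIC))
a=cv2.imread("pics/top0.png")[110:235,140:370]; cv2.imwrite("pics/t0z.png",cv2.resize(a,None,fx=3.4,fy=3.4,interpolation=cv2.INTER_CUBIC))
E
```

```text
(no output)
```

View pics/s0z.png

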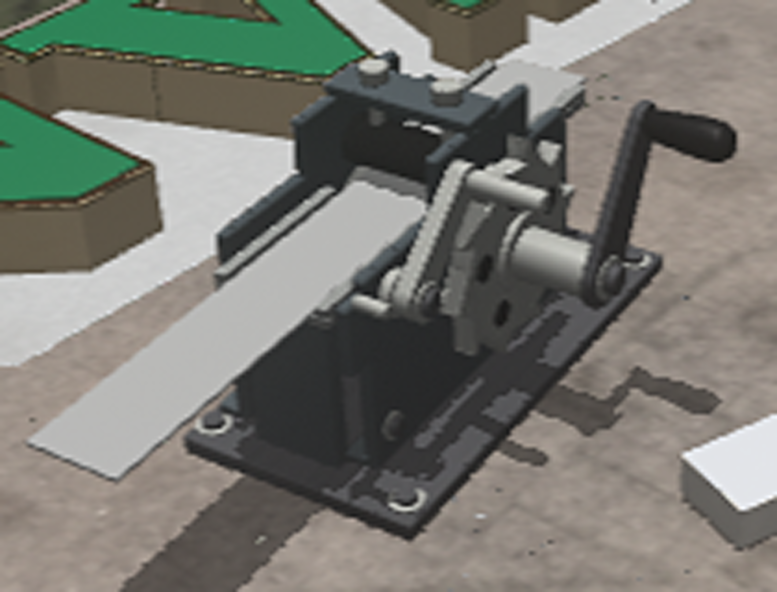

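View pics/t0z.png

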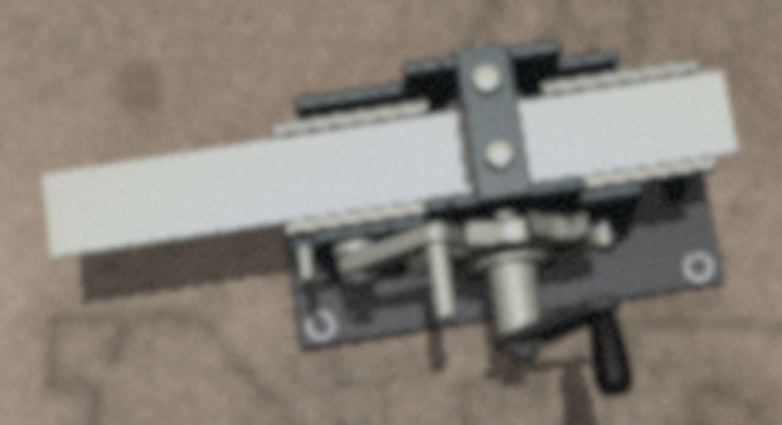

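```bash
cat > h.py <<'E'
import numpy as np
K={'s':np.array([[485.5,0,277.9],[0,485.5,213.5],[0,0,1]]),'t':np.array([[513.6,0,277.9],[0,513.6,207.1],[0,0,1]])}
P={'s':np.array([[-0.7913,-0.3285,0.5156,0.0704],[-0.6113,0.4364,-0.6602,0.5817],[-0.0081,-0.8376,-0.5462,0.5952],[0,0,0,1]]),
't':np.array([[-0.0162,-0.9822,0.1873,0.3248],[-0.9998,0.0185,0.0108,-0.002],[-0.0141,-0.1871,-0.9822,1.0835],[0,0,0,1]])}
def proj(c,p):
    q=K[c]@(P[c][:3,:3].T@(np.asarray(p)-P[c][:3,3])); return q[:2]/q[2]
def W(f,po):
    x,y,a=po; f=np.array(f)/1000.
    return np.array([x+f[0]*np.cos(a)-f[1]*np.sin(a),y+f[0]*np.sin(a)+f[1]*np.cos(a),f[2]])
E
python3 - <<'E'
from h import *
from scipy.optimize import least_squares
sz=lambda u,v:(u/3.7+130-.4,v/3.7+150-.4); tz=lambda u,v:(u/3.4+140-.4,v/3.4+110-.4)
D=[('s',(-70,135,10),sz(410,533)),('s',(-70,-135,10),sz(660,258)),('s',(70,135,10),sz(188,437)),
('t',(-70,135,10),tz(303,348)),('t',(-70,-135,10),tz(720,285)),('t',(35,-140,111),tz(725,70)),('t',(-15,-140,111),tz(738,150)),
('t',(-15,260,111),tz(50,257)),('t',(35,260,111),tz(42,175)),('s',(35,260,111),sz(30,440)),('s',(-15,260,111),sz(118,479)),('s',(-93,42,148),sz(545,196)),('t',(-93,42,148),tz(444,316)),('s',(-150,-44,152),sz(728,140))]
f=lambda p:np.concatenate([proj(c,W(q,p))-u for c,q,u in D])
r=least_squares(f,[.5,0,0],loss='soft_l1');print(r.x);print(f(r.x).reshape(-1,2).round(1))
p=r.x
for n,q in dict(pin=(-72,42,148),pintip=(-93,42,148),up=(-72,88,169),open=(-72,129,153),handle=(-127,-44,152),h2=(-127,4,165),hub=(-46,0,85)).items(): print(n,W(q,p).round(4))
E
```

```text
[ 0.60877831 -0.00772155  0.14118637]
[[-0.2 -1.5]
 [ 0.6 -1.2]
 [-2.2 -0.1]
 [-0.7  0.2]
 [ 1.7 -1. ]
 [-0.4 -0.3]
 [ 0.5  0.2]
 [ 0.7  0.5]
 [ 0.2  0.1]
 [-1.3  0.5]
 [-0.4  0.3]
 [-0.1  2.3]
 [ 0.9  0.7]
 [ 1.3  1.6]]
pin [0.5316 0.0237 0.148 ]
pintip [0.5108 0.0208 0.148 ]
up [0.5251 0.0693 0.169 ]
open [0.5193 0.1099 0.153 ]
handle [ 0.4892 -0.0692  0.152 ]
h2 [ 0.4825 -0.0216  0.165 ]
hub [ 0.5632 -0.0142  0.085 ]
```

The pose fit is good to about 2 mm: x 0.609, y -0.008, yaw 8.1°. Next I'll write a helper that gives moves in tool axes, then shut the fingers and travel over.

```bash
cat >> h.py <<'E'
PO=(0.60878,-0.00772,0.14119)
from scipy.spatial.transform import Rotation as R
RT=R.from_matrix(np.array([W((0,-1000,0),(0,0,PO[2])),W((-1000,0,0),(0,0,PO[2])),[0,0,-1]]).T)
def to(x,y,z):
    from station import get_obs
    o=get_obs(); r=R.from_quat(o['eef_rot']); d=W((x,y,z),PO)-o['position']
    print('now feeder mm',feed(o['position']),'slide units',(r.inv().apply(d)/.04).round(2),'dr units',((r.inv()*RT).as_rotvec(degrees=True)/5).round(2),'F',o['contact_force'].round(1),'t',round(o['time_s'],2))
def feed(p):
    c,s=np.cos(PO[2]),np.sin(PO[2]); d=np.array(p)-[PO[0],PO[1],0]
    return (np.array([d[0]*c+d[1]*s,-d[0]*s+d[1]*c,d[2]])*1000).round(1)
E
python3 -c "
from h import *;to(-84,8,230)"
python3 -m handwheel '{"slide":[[0,0,-0.25],[0,0,-0.25],[0,0,0],[0,0,0]],"dr":[[0,0,0.8],[0,0,0.8],[0,0,0.8],[0,0,0.8]]}' 0
python3 -c "
from h import *;to(-84,8,230)"
```

```text
now feeder mm [-421.2 -530.5  230.3] slide units [-10.59 -11.84   0.03] dr units [0.   0.02 3.23] F [-0.5 -0.7  0.3] t 0.1
time_s: 0.5
position: [0.2667, -0.5926, 0.2512]
eef_rot: [0.755, -0.656, -0.0, -0.0]
contact_force: [0.3, -0.6, 0.8]
grip_width: 0.0281
now feeder mm [-421.  -530.9  251.2] slide units [-13.48  -8.42   0.53] dr units [ 0.    0.   -0.01] F [ 0.3 -0.6  0.8] t 0.5
```

```bash
python3 -m handwheel '{"slide":[[-0.8,-0.5,0],[-0.8,-0.5,0],[-0.8,-0.5,0],[-0.8,-0.5,0],[-0.8,-0.5,0],[-0.8,-0.5,0],[-0.8,-0.5,0],[-0.8,-0.5,0],[-0.8,-0.5,0],[-0.8,-0.5,0]],"dr":[[0,0,0],[0,0,0],[0,0,0],[0,0,0],[0,0,0],[0,0,0],[0,0,0],[0,0,0],[0,0,0],[0,0,0]]}' 0
python3 -c "
from h import *;to(-84,8,230)"
```

```text
time_s: 1.5
position: [0.419, -0.2459, 0.2511]
eef_rot: [0.756, -0.655, -0.0, 0.0]
contact_force: [0.7, 0.8, -0.4]
grip_width: -0.0003
now feeder mm [-221.4 -209.1  251.1] slide units [-5.42 -3.45  0.53] dr units [0.   0.   0.03] F [ 0.7  0.8 -0.4] t 1.5
```

```bash
python3 -m handwheel '{"slide":[[-0.8,-0.5,0],[-0.8,-0.5,0],[-0.8,-0.5,0],[-0.8,-0.5,0],[-0.8,-0.5,0],[-0.8,-0.5,0],[-0.6,-0.45,0],[0,0,0.5],[0,0,0]],"dr":[[0,0,0],[0,0,0],[0,0,0],[0,0,0],[0,0,0],[0,0,0],[0,0,0],[0,0,0],[0,0,0]]}' 0
python3 - <<'E'
from h import *;to(-84,8,132)
from station import *
import cv2
for n,(a,b,c,d) in dict(scene=(120,310,130,380),top=(60,240,140,400)).items():
    f=capture(n)["frame"][a:b,c:d,::-1]; cv2.imwrite(f"pics/{n}1.png",cv2.resize(f,None,fx=3,fy=3,interpolation=cv2.INTER_CUBIC))
E
```

```text
time_s: 2.4
position: [0.5229, -0.0129, 0.2291]
eef_rot: [0.757, -0.654, -0.002, 0.001]
contact_force: [-0.5, -1.0, 0.2]
grip_width: -0.0002
now feeder mm [-85.8   7.  229.1] slide units [-0.02 -0.06  2.43] dr units [0.05 0.02 0.06] F [-0.5 -1.   0.2] t 2.4
```

View pics/scene1.png

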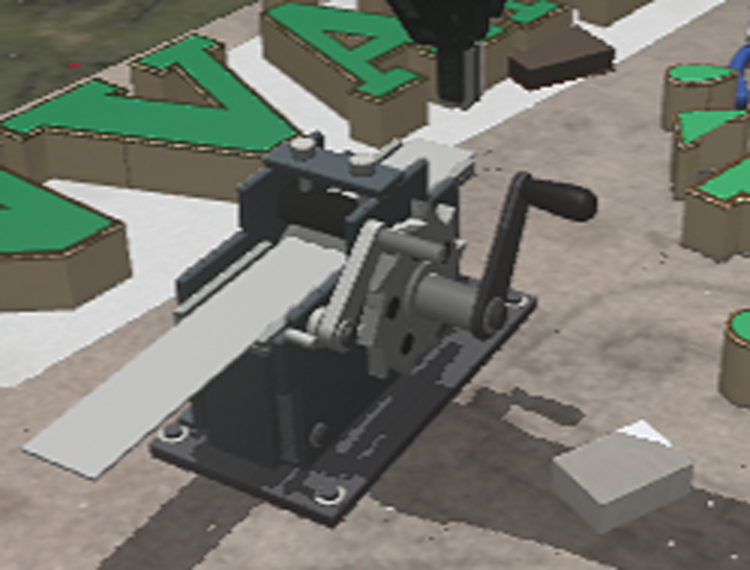

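View pics/top1.png

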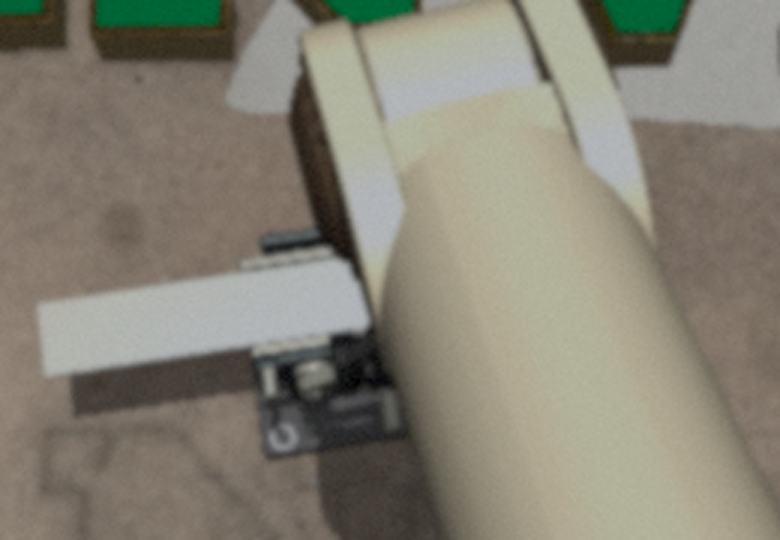

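The scene view shows the shut fingertips at zoomed (460,100), hanging above and clear of the pin (430,245) and handle (570,200). The arm hides the feeder in the top view. I'll go down beside the pin, then push left slowly.

```bash
python3 -m handwheel '{"slide":[[0,-0.06,0.4],[0,0,0.4],[0,0,0.4],[0,0,0.4],[0,0,0.4],[0,0,0.35],[0,0,0]],"dr":[[0,0,0.06],[0,0,0],[0,0,0],[0,0,0],[0,0,0],[0,0,0],[0,0,0]]}' 0
python3 -c "
from h import *;to(-84,8,132)"
python3 -m handwheel '{"slide":[[-0.06,0,0],[-0.06,0,0],[-0.06,0,0],[-0.06,0,0],[-0.06,0,0],[-0.06,0,0],[-0.06,0,0]],"dr":[[0,0,0],[0,0,0],[0,0,0],[0,0,0],[0,0,0],[0,0,0],[0,0,0]]}' 0
python3 - <<'E'
from h import *;to(-84,8,132)
from station import *
import cv2
f=capture("scene")["frame"][120:310,130:380,::-1]; cv2.imwrite(f"pics/s2.png",cv2.resize(f,None,fx=3,fy=3,interpolation=cv2.INTER_CUBIC))
E
```

```text
time_s: 3.2
position: [0.5253, -0.0143, 0.1353]
eef_rot: [0.754, -0.657, -0.001, 0.001]
contact_force: [-0.0, -0.6, -0.3]
grip_width: -0.0
now feeder mm [-83.5   5.2 135.3] slide units [-0.07  0.01  0.08] dr units [ 0.04  0.01 -0.05] F [-0.  -0.6 -0.3] t 3.2
time_s: 3.9
position: [0.5247, 0.0027, 0.1375]
eef_rot: [0.754, -0.657, 0.0, 0.0]
contact_force: [1.0, -3.3, 1.6]
grip_width: -0.0001
now feeder mm [-81.7  22.2 137.5] slide units [0.35 0.06 0.14] dr units [-0.   -0.01 -0.03] F [ 1.  -3.3  1.6] t 3.9
```

View pics/s2.png

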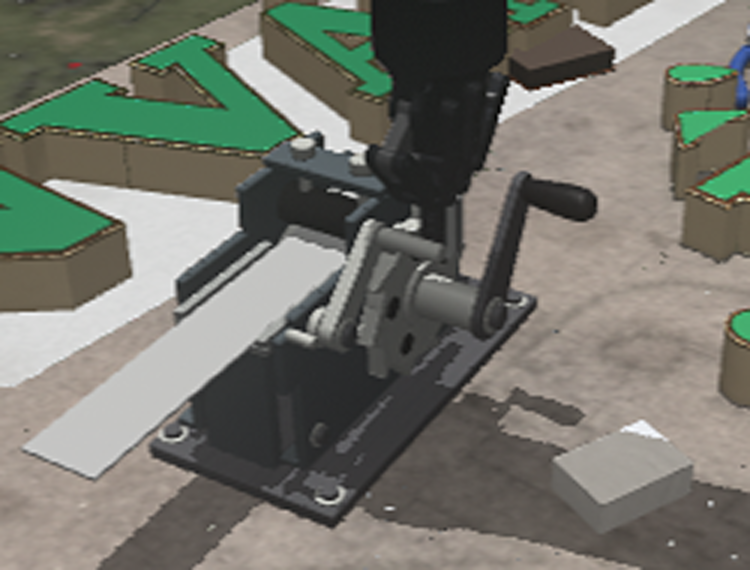

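The fingers touch the pin at zoomed (445,250) with about 3 N. The pin hasn't lifted yet. I'll ease off, go a bit lower and push on.

```bash
python3 -m handwheel '{"slide":[[0.1,0,0],[0,0.05,0.18],[-0.1,0,0],[-0.08,0,0],[-0.08,0,0],[-0.08,0,0],[-0.08,0,0],[-0.08,0,0]],"dr":[[0,0,0],[0,0,0],[0,0,0],[0,0,0],[0,0,0],[0,0,0],[0,0,0],[0,0,0]]}' 0
python3 - <<'E'
from h import *;to(-84,8,132)
from station import *
import cv2
f=capture("scene")["frame"][120:310,130:380,::-1]; cv2.imwrite(f"pics/s3.png",cv2.resize(f,None,fx=3,fy=3,interpolation=cv2.INTER_CUBIC))
E
```

```text
time_s: 4.75
position: [0.5206, 0.0192, 0.1303]
eef_rot: [0.754, -0.656, 0.0, -0.0]
contact_force: [0.6, 0.2, 1.1]
grip_width: 0.0
now feeder mm [-83.5  39.1 130.3] slide units [ 0.78  0.01 -0.04] dr units [-0.01  0.   -0.03] F [0.6 0.2 1.1] t 4.75
```

View pics/s3.png

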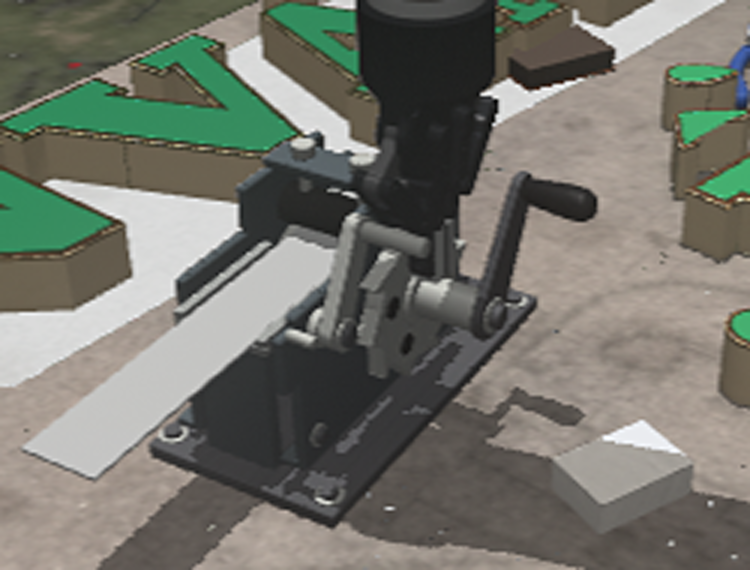

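The pawl is lifting, with its pin now at zoomed (395,235), and the wheel is unmoved. I'll continue left, rising slightly.

```bash
python3 -m handwheel '{"slide":[[-0.1,0,-0.03],[-0.1,0,-0.03],[-0.1,0,-0.03],[-0.1,0,-0.03],[-0.1,0,-0.03],[-0.1,0,-0.03],[-0.1,0,-0.03],[-0.1,0,-0.03],[-0.1,0,0],[-0.1,0,0]],"dr":[[0,0,0],[0,0,0],[0,0,0],[0,0,0],[0,0,0],[0,0,0],[0,0,0],[0,0,0],[0,0,0],[0,0,0]]}' 0
python3 - <<'E'
from h import *;to(-84,8,132)
from station import *
import cv2
f=capture("scene")["frame"][120:310,130:380,::-1]; cv2.imwrite(f"pics/s4.png",cv2.resize(f,None,fx=3,fy=3,interpolation=cv2.INTER_CUBIC))
E
```

```text
time_s: 5.8
position: [0.5149, 0.0587, 0.1397]
eef_rot: [0.754, -0.657, -0.0, -0.0]
contact_force: [-0.3, 0.1, 0.7]
grip_width: -0.0002
now feeder mm [-83.6  78.9 139.7] slide units [1.77 0.   0.19] dr units [-0.    0.   -0.03] F [-0.3  0.1  0.7] t 5.8
```

View pics/s4.png

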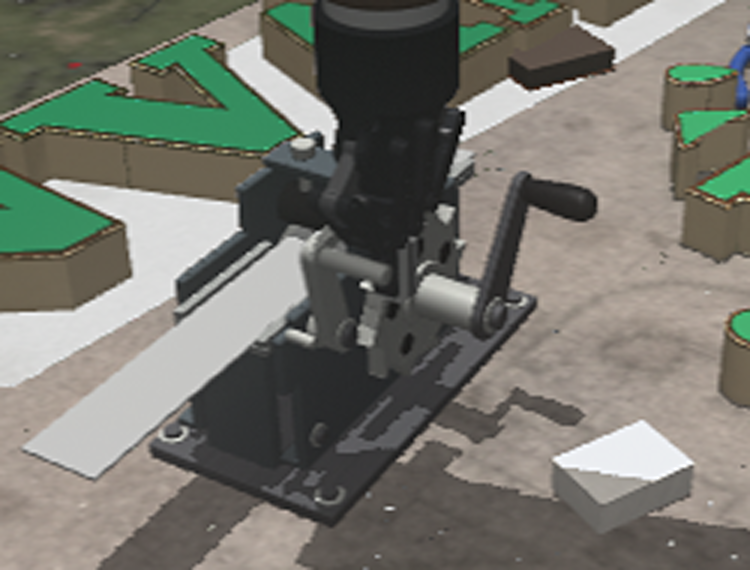

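The pin is past upright at zoomed (350,258). A little further and it tips open.

```bash
python3 -m handwheel '{"slide":[[-0.08,0,0],[-0.08,0,0],[-0.08,0,0],[-0.08,0,0],[-0.08,0,0],[-0.08,0,0],[0,0,0],[0,0,0],[0,0,0]],"dr":[[0,0,0],[0,0,0],[0,0,0],[0,0,0],[0,0,0],[0,0,0],[0,0,0],[0,0,0],[0,0,0]]}' 0
python3 - <<'E'
from h import *;to(-84,80,230)
from station import *
import cv2
f=capture("scene")["frame"][120:310,130:380,::-1]; cv2.imwrite(f"pics/s5.png",cv2.resize(f,None,fx=3,fy=3,interpolation=cv2.INTER_CUBIC))
E
```

```text
time_s: 6.75
position: [0.5123, 0.0771, 0.1397]
eef_rot: [0.754, -0.657, 0.0, 0.0]
contact_force: [-0.0, -0.1, 0.2]
grip_width: 0.0001
now feeder mm [-83.6  97.5 139.7] slide units [ 0.44  0.01 -2.26] dr units [ 0.   -0.   -0.04] F [-0.  -0.1  0.2] t 6.75
```

View pics/s5.png

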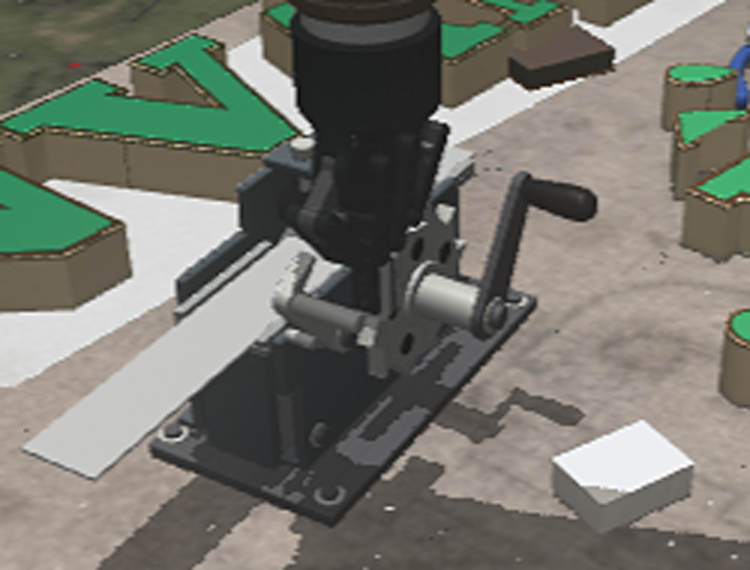

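The pawl has fallen open, with the pin tip near zoomed (350,325). I'll raise, go right of the crank handle, and check the pin position by projection.

```bash
python3 -c "
from h import *
print((proj('s',W((-93,129,153),PO))-[130,120])*3)"
python3 -m handwheel '{"slide":[[0.15,0,0],[0,0,-0.7],[0,0,-0.8],[0,0,-0.7],[0.7,0.15,0],[0.7,0.2,0],[0.7,0.2,0],[0.7,0.2,0],[0.7,0.2,0],[0.6,0.2,0]],"dr":[[0,0,0],[0,0,0],[0,0,0],[0,0,0],[0,0,0],[0,0,0],[0,0,0],[0,0,0],[0,0,0],[0,0,0]]}' 0
python3 - <<'E'
from h import *;to(-130,-82,138)
from station import *
import cv2
f=capture("scene")["frame"][120:310,130:380,::-1]; cv2.imwrite(f"pics/s6.png",cv2.resize(f,None,fx=3,fy=3,interpolation=cv2.INTER_CUBIC))
E
```

```text
[359.25577891 322.82013238]
time_s: 7.8
position: [0.4897, -0.0998, 0.2277]
eef_rot: [0.754, -0.657, 0.0, 0.0]
contact_force: [0.4, 0.5, -1.0]
grip_width: -0.0
now feeder mm [-130.9  -74.4  227.7] slide units [ 0.19 -0.02  2.24] dr units [ 0.   -0.01 -0.05] F [ 0.4  0.5 -1. ] t 7.8
```

View pics/s6.png

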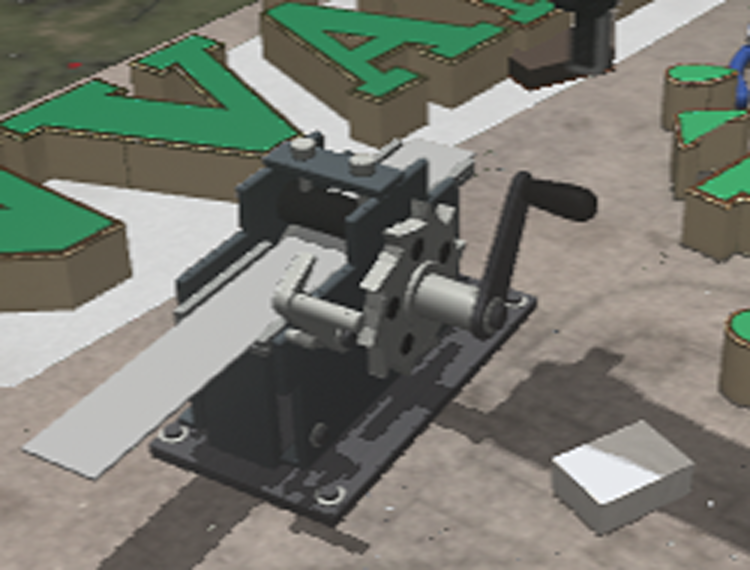

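The pin is open where expected, and the wheel and strip haven't moved. I'll go down to the right of the handle and then push.

```bash

python3 -m handwheel '{"slide":[[0.2,0,0],[0,0,0.5],[0,0,0.5],[0,0,0.5],[0,0,0.5],[0,0,0.25],[0,0,0]],"dr":[[0,0,0],[0,0,0],[0,0,0],[0,0,0],[0,0,0],[0,0,0],[0,0,0]]}' 0
python3 -c "
from h import *;to(-130,-45,138)"
python3 -m handwheel '{"slide":[[-0.1,0,0],[-0.1,0,0],[-0.1,0,0],[-0.1,0,0],[-0.1,0,0],[-0.1,0,0],[-0.1,0,0],[-0.1,0,0],[-0.1,0,0]],"dr":[[0,0,0],[0,0,0],[0,0,0],[0,0,0],[0,0,0],[0,0,0],[0,0,0],[0,0,0],[0,0,0]]}' 0
python3 - <<'E'
from h import *;to(-130,-20,138)
from station import *
import cv2
f=capture("scene")["frame"][120:310,130:380,::-1]; cv2.imwrite(f"pics/s7.png",cv2.resize(f,None,fx=3,fy=3,interpolation=cv2.INTER_CUBIC))
E
```

```text
time_s: 8.55
position: [0.4904, -0.1046, 0.1365]
eef_rot: [0.755, -0.656, -0.001, 0.0]
contact_force: [-0.3, 0.6, 0.3]
grip_width: 0.0001
now feeder mm [-130.8  -79.3  136.5] slide units [-0.86 -0.02 -0.04] dr units [ 0.03  0.02 -0.02] F [-0.3  0.6  0.3] t 8.55
time_s: 9.45
position: [0.4868, -0.0693, 0.1379]
eef_rot: [0.754, -0.657, 0.0, -0.0]
contact_force: [2.9, -3.3, 0.5]
grip_width: -0.0003
now feeder mm [-129.5  -43.8  137.9] slide units [-0.59  0.02 -0.  ] dr units [-0.01 -0.   -0.03] F [ 2.9 -3.3  0.5] t 9.45
```

View pics/s7.png

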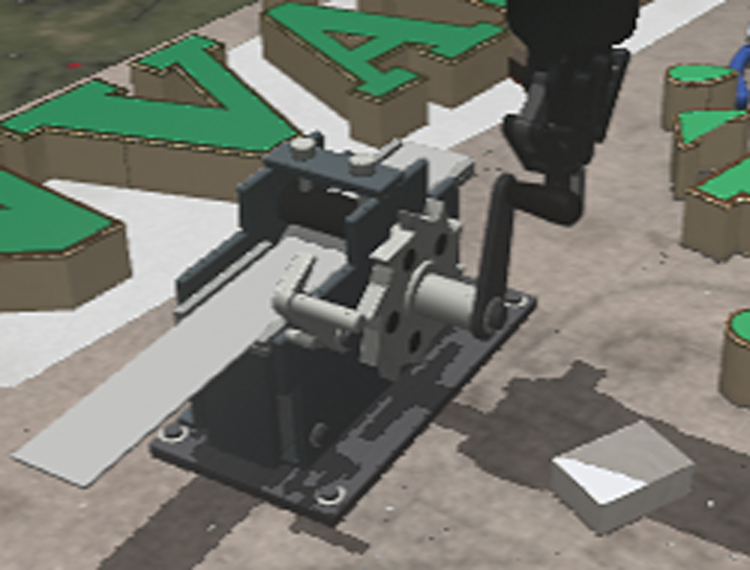

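The handle is turning, the strip end has shifted, and the force is about 4 N. I'll push on to about one notch.

```bash

python3 -m handwheel '{"slide":[[-0.1,0,0],[-0.1,0,0],[-0.1,0,0],[-0.1,0,0],[-0.1,0,0],[-0.06,0,0],[0,0,0]],"dr":[[0,0,0],[0,0,0],[0,0,0],[0,0,0],[0,0,0],[0,0,0],[0,0,0]]}' 0
python3 - <<'E'
from h import *;to(-130,-20,138)
from station import *
import cv2
f=capture("scene")["frame"][:,:,::-1];cv2.imwrite("pics/s8f.png",f)
cv2.imwrite(f"pics/s8.png",cv2.resize(f[120:310,130:380],None,fx=3,fy=3,interpolation=cv2.INTER_CUBIC))
f0=cv2.imread("pics/scene0.png")
# strip left end corners predicted for t
for t in (0,-.5,-.628,-.75):
    print(t,[((proj('s',W((x,260-24*t,111),PO))-[130,120])*3).round(1) for x in(-15,35)],'handle tip',((proj('s',W((-150,80*np.cos(2.147+t),85+80*np.sin(2.147+t)),PO))-[130,120])*3).round(1))
E
```

```text
time_s: 10.2
position: [0.4826, -0.0467, 0.1376]
eef_rot: [0.755, -0.656, -0.001, 0.0]
contact_force: [0.7, -0.3, 0.9]
grip_width: -0.0001
now feeder mm [-130.4  -20.9  137.6] slide units [-0.02 -0.01 -0.01] dr units [ 0.01  0.01 -0.02] F [ 0.7 -0.3  0.9] t 10.2
0 [array([ 93.2, 478. ]), array([ 19.2, 447.1])] handle tip [592.7 207.2]
-0.5 [array([ 77.1, 491.8]), array([  2.7, 460.2])] handle tip [566.6 216.8]
-0.628 [array([ 73. , 495.4]), array([ -1.5, 463.7])] handle tip [558.9 224.6]
-0.75 [array([ 68.9, 498.9]), array([ -5.6, 466.9])] handle tip [551.4 233.9]
```

View pics/s8.png

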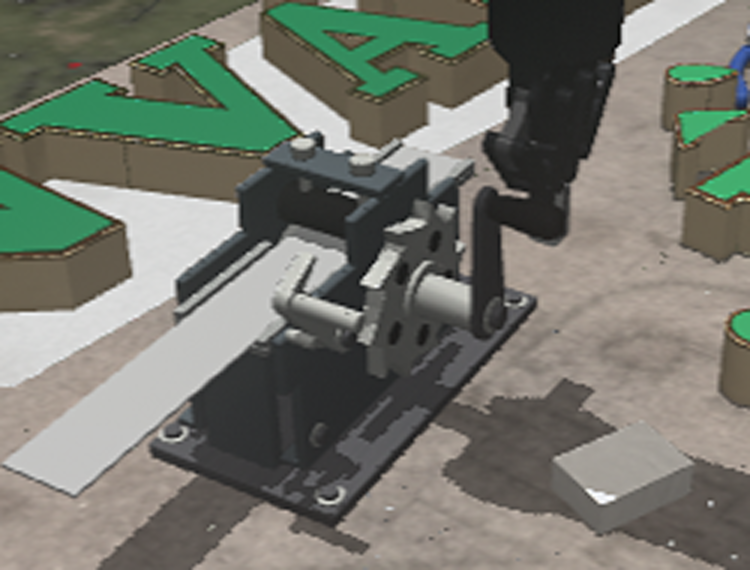

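The strip corner moved from about zoomed (97,478) to (77,495), which matches the predicted shift for -0.628. I'll back away and measure it more finely using the tooth pattern, which repeats every notch.

```bash

python3 -m handwheel '{"slide":[[0.3,0,0],[0.3,0,0],[0,0,-0.7],[0,0,-0.8],[0,0,-0.8],[0,0,0]],"dr":[[0,0,0],[0,0,0],[0,0,0],[0,0,0],[0,0,0],[0,0,0]]}' 0
python3 - <<'E'
from h import *;to(-80,180,230)
from station import *
import cv2
f=capture("scene")["frame"][:,:,::-1].copy();cv2.imwrite("pics/s9f.png",f)
f0=cv2.imread("pics/scene0.png")
def end(im):
    # profile along strip's long edge direction at middle of end
    g=cv2.cvtColor(im,cv2.COLOR_BGR2GRAY); out=[]
    for x in (-5,5,10,15,25):
        s=np.arange(245,290,.25); uv=np.array([proj('s',W((x,y,111),PO)) for y in s],np.float32)
        v=cv2.remap(g,uv[:,0].reshape(1,-1),uv[:,1].reshape(1,-1),cv2.INTER_LINEAR)[0].astype(float)
        v=np.convolve(v,np.ones(9)/9,'same'); d=np.abs(np.diff(v))[8:-8]; out.append(s[8+d.argmax()])
    return out
print(end(f0),end(f))
a=np.hstack([cv2.resize(i[175:260,230:320],None,fx=4.4,fy=4.4,interpolation=cv2.INTER_CUBIC) for i in(f0,f)]);cv2.imwrite("pics/cmp.png",a)
E
```

```text
time_s: 10.85
position: [0.4892, -0.0727, 0.2336]
eef_rot: [0.754, -0.657, 0.003, -0.001]
contact_force: [-0.0, -0.1, 0.6]
grip_width: 0.0
now feeder mm [-127.5  -47.5  233.6] slide units [-5.69 -1.16  0.08] dr units [-0.07 -0.03 -0.05] F [-0.  -0.1  0.6] t 10.85
[np.float64(259.0), np.float64(259.25), np.float64(259.0), np.float64(259.25), np.float64(258.75)] [np.float64(273.75), np.float64(273.75), np.float64(274.0), np.float64(274.0), np.float64(274.0)]
```

View pics/cmp.png

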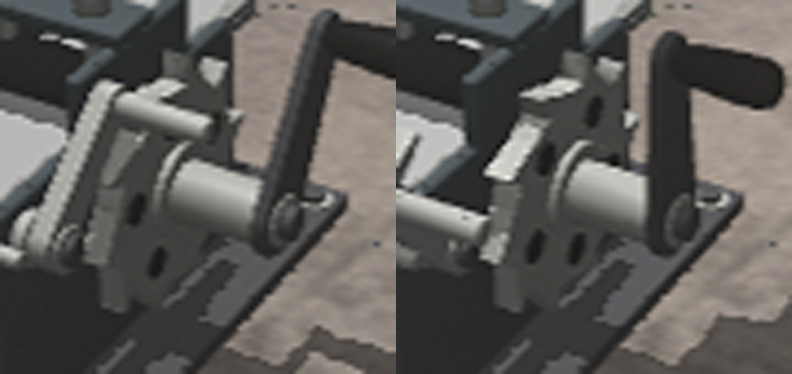

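The strip shift measures 14.8 mm, so the wheel is at about -0.62 and the tooth pattern matches. Now I'll go to the left of the open pin.

```bash

python3 -m handwheel '{"slide":[[-0.7,-0.2,0],[-0.7,-0.2,0],[-0.7,-0.2,0],[-0.7,-0.2,0],[-0.7,-0.2,0],[-0.7,-0.06,0],[-0.7,0,0],[-0.4,0,0],[0,0,0]],"dr":[[0,0,0],[0,0,0],[0,0,0],[0,0,0],[0,0,0],[0,0,0],[0,0,0],[0,0,0],[0,0,0]]}' 0
python3 -c "
from h import *;to(-84,162,138)"
```

```text
time_s: 11.8
position: [0.498, 0.1465, 0.2286]
eef_rot: [0.756, -0.655, -0.001, 0.0]
contact_force: [-0.8, 0.2, 0.2]
grip_width: -0.0
now feeder mm [-88.  168.3 228.6] slide units [ 0.16 -0.11  2.26] dr units [0.03 0.01 0.01] F [-0.8  0.2  0.2] t 11.8
```

```bash

python3 -m handwheel '{"slide":[[0.1,-0.1,0.5],[0,0,0.5],[0,0,0.5],[0,0,0.5],[0,0,0.25],[0,0,0]],"dr":[[0,0,0],[0,0,0],[0,0,0],[0,0,0],[0,0,0],[0,0,0]]}' 0
python3 -m handwheel '{"slide":[[0.1,0,0],[0.1,0,0],[0.1,0,0],[0.1,0,0],[0.1,0,0],[0.1,0,0],[0.1,0,0]],"dr":[[0,0,0],[0,0,0],[0,0,0],[0,0,0],[0,0,0],[0,0,0],[0,0,0]]}' 0
python3 - <<'E'
from h import *;to(-84,100,138)
from station import *
import cv2
f=capture("scene")["frame"][120:310,130:380,::-1]; cv2.imwrite(f"pics/s10.png",cv2.resize(f,None,fx=3,fy=3,interpolation=cv2.INTER_CUBIC))
E
```

```text
time_s: 12.4
position: [0.5026, 0.1393, 0.1378]
eef_rot: [0.754, -0.657, -0.001, 0.002]
contact_force: [-0.4, -0.0, 0.0]
grip_width: -0.0001
time_s: 13.1
position: [0.508, 0.1132, 0.14]
eef_rot: [0.754, -0.657, 0.0, -0.0]
contact_force: [0.3, 1.9, 1.3]
grip_width: 0.0002
now feeder mm [-82.8 133.9 140. ] slide units [0.85 0.03 0.05] dr units [-0.01 -0.   -0.03] F [0.3 1.9 1.3] t 13.1
```

View pics/s10.png

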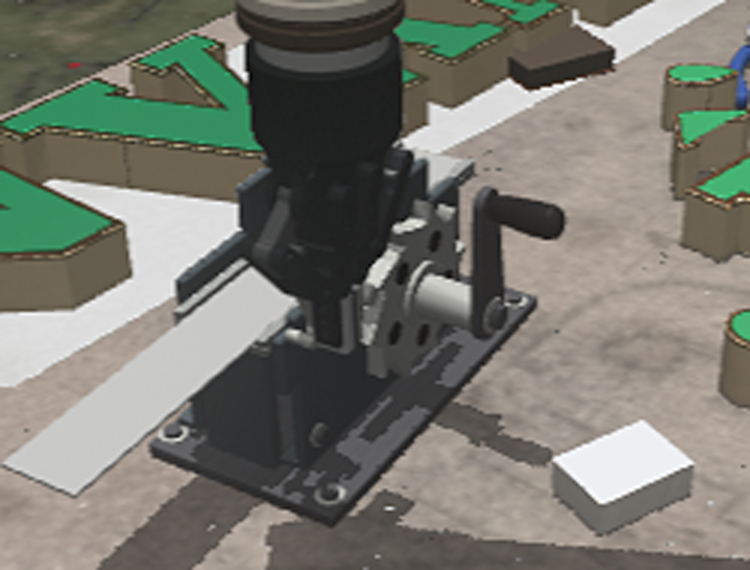

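The finger covers the pin at zoomed (335,330) and is pushing it right with about 2 N. I'll continue slowly past upright.

```bash

python3 -m handwheel '{"slide":[[0.1,0,0],[0.1,0,0],[0.1,0,0],[0.1,0,0],[0.1,0,0],[0.1,0,0],[0.1,0,0]],"dr":[[0,0,0],[0,0,0],[0,0,0],[0,0,0],[0,0,0],[0,0,0],[0,0,0]]}' 0
python3 -m handwheel '{"slide":[[0.06,0,0],[0.06,0,0],[0.06,0,0],[0.06,0,0],[0.06,0,0],[0.06,0,0],[0.06,0,0],[0,0,0],[0,0,0]],"dr":[[0,0,0],[0,0,0],[0,0,0],[0,0,0],[0,0,0],[0,0,0],[0,0,0],[0,0,0],[0,0,0]]}' 0
python3 - <<'E'
from h import *;to(-84,130,230)
from station import *
import cv2
f=capture("scene")["frame"][120:310,130:380,::-1]; cv2.imwrite(f"pics/s11.png",cv2.resize(f,None,fx=3,fy=3,interpolation=cv2.INTER_CUBIC))
E
```

```text
time_s: 13.85
position: [0.5115, 0.0851, 0.1396]
eef_rot: [0.754, -0.657, 0.0, 0.0]
contact_force: [1.4, 0.1, -0.0]
grip_width: -0.0001
time_s: 14.75
position: [0.5139, 0.069, 0.1397]
eef_rot: [0.754, -0.657, 0.0, -0.0]
contact_force: [0.5, -1.0, -0.0]
grip_width: -0.0001
now feeder mm [-83.2  89.3 139.7] slide units [-1.02  0.02 -2.26] dr units [-0.    0.   -0.03] F [ 0.5 -1.  -0. ] t 14.75
```

View pics/s11.png

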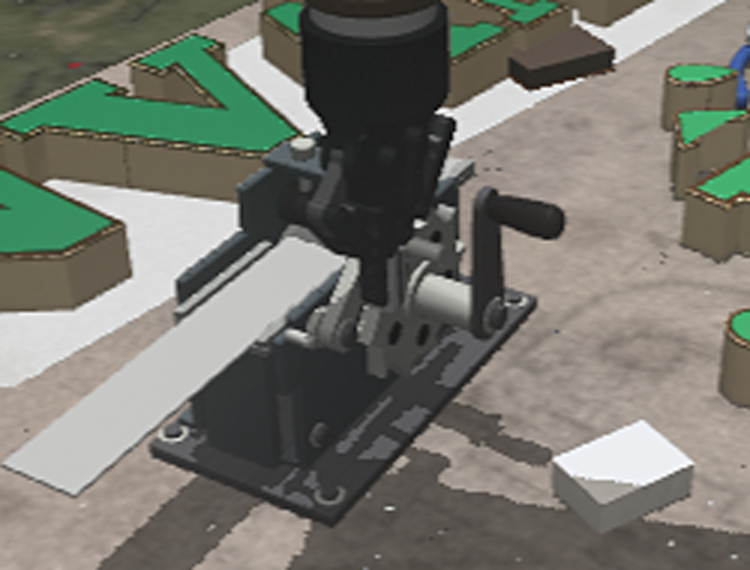

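The pawl has dropped, and its pin tip shows at zoomed (432,245). I'll back away and check that it is fully in.

```bash

python3 -m handwheel '{"slide":[[-0.4,0,0],[-0.3,0,-0.3],[0,0,-0.8],[0,0,-0.8],[0,0,-0.8],[-0.8,0,-0.5],[-0.8,0,-0.5],[-0.8,0,0],[0,0,0]],"dr":[[0,0,0],[0,0,0],[0,0,0],[0,0,0],[0,0,0],[0,0,0],[0,0,0],[0,0,0],[0,0,0]]}' 0
python3 - <<'E'
from h import *;to(-84,130,230)
from station import *
import cv2
f=capture("scene")["frame"][:,:,::-1].copy();cv2.imwrite("pics/s12f.png",f)
f0=cv2.imread("pics/scene0.png")
a=np.hstack([cv2.resize(i[175:260,230:320],None,fx=4.4,fy=4.4,interpolation=cv2.INTER_CUBIC) for i in(f0,f)]);cv2.imwrite("pics/cmp2.png",a)
g=lambda i:cv2.cvtColor(i,cv2.COLOR_BGR2GRAY)
# template: pin+pawl end from the start picture
T=g(f0)[192:236,238:282]; m=cv2.matchTemplate(g(f)[186:242,232:288],T,cv2.TM_CCOEFF_NORMED); _,v,_,l=cv2.minMaxLoc(m); print('match',v,'shift',np.array(l)-6)
for q in(0,.06,.15,.2): print(q,proj('s',W((-93,88+62*np.cos(2.409-q),107+62*np.sin(2.409-q)),PO))-proj('s',W((-93,42,148),PO)))
E
```

```text
time_s: 15.7
position: [0.4952, 0.1984, 0.2901]
eef_rot: [0.757, -0.653, -0.0, -0.002]
contact_force: [-1.0, 0.5, -0.0]
grip_width: 0.0001
now feeder mm [-83.5 220.  290.1] slide units [2.26 0.03 1.5 ] dr units [-0.04  0.04  0.07] F [-1.   0.5 -0. ] t 15.7
match 0.9701182842254639 shift [0 0]
0 [ 0.02420418 -0.25268511]
0.06 [-0.72788306 -0.88083653]
0.15 [-1.9497054 -1.6052191]
0.2 [-2.6746103  -1.89129918]
```

View pics/cmp2.png

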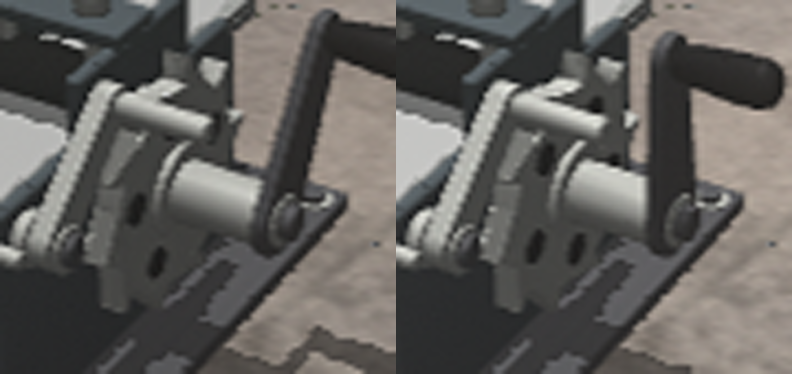

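The pawl and pin look the same as in the start picture. I'll do a sub-pixel check, plus the strip end and the loose things.

```bash
python3 - <<'E'
from h import *
import cv2
g=lambda n:cv2.cvtColor(cv2.imread(n),cv2.COLOR_BGR2GRAY)
a,b=g("pics/scene0.png"),g("pics/s12f.png"); U=lambda i:cv2.resize(i,None,fx=8,fy=8,interpolation=cv2.INTER_CUBIC)
def sh(r0,r1,c0,c1,p=3):
    m=cv2.matchTemplate(U(b[r0-p:r1+p,c0-p:c1+p]),U(a[r0:r1,c0:c1]),cv2.TM_CCOEFF_NORMED);_,v,_,l=cv2.minMaxLoc(m);return round(v,3),(np.array(l)/8-p)
print('pin',sh(194,208,254,281),'pawl',sh(193,225,240,258),'block',sh(258,300,310,364),'accent',sh(218,258,366,398),'tape',sh(325,398,250,326))
o=[]
for x in (-5,5,15,25):
    s=np.arange(245,290,.25); uv=np.array([proj('s',W((x,y,111),PO)) for y in s],np.float32)
    for i in(a,b):
        v=cv2.remap(i,uv[:,0].reshape(1,-1),uv[:,1].reshape(1,-1),cv2.INTER_LINEAR)[0].astype(float)
        v=np.convolve(v,np.ones(9)/9,'same'); d=np.abs(np.diff(v))[8:-8]; o.append(float(s[8+d.argmax()]))
print(o)
E
```

```text
pin (0.967, array([-0.125,  0.   ])) pawl (0.995, array([0., 0.])) block (0.98, array([0., 0.])) accent (1.0, array([0., 0.])) tape (0.678, array([0.   , 0.125]))
[259.0, 273.75, 259.25, 273.75, 259.25, 274.0, 258.75, 274.0]
```

Everything agrees; the low tape score is the arm's shadow, and its shift is still about 0. Handing in.

```bash
python3 -c "
from station import *
job_done()"
```

```text
the job is handed in; nothing more can be done
```

The strip is backed off by one notch and the pawl is back down in its notch. The job was handed in with the clock at about 16 s, and no verdict is reported.

I used only pushes with shut fingers. I pushed the pin left until the pawl fell open, pushed the crank handle left one notch, then pushed the pin back right past upright so the pawl dropped in. The force readings I took between moves stayed at about 4.5 N or less.

Last checks, comparing the final camera picture with the first:
- **Strip:** it moved 14.5–15.3 mm back (about 14.8 mm on average), so the wheel is at about -0.62 rad against the -0.628 wanted.
- **Pawl:** the pawl and pin match their start image to within about 0.1 pixel. An offset of 0.06 rad would have shown as about 1 pixel.
- **Loose things:** the aluminium block and the round accent show no shift. The tape roll also shows almost none (about 0.1 pixel), but its match was weaker (0.68), probably because of the arm's shadow.
- **Arm:** it stands well clear of the feeder, with no contact force.

No check failed or disagreed.

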